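# Zero the fine needle of a bleed valve and open it a quarter turn

### The job

Set the fine needle of the gas bleed valve: turn the small inner knob clockwise until you feel the needle come home snugly on its seat, and stop there for a moment - finger tight only, the soft seat is spoiled by overtightening. Then open it a quarter turn from the seat and let go, without turning or leaning on the large outer knob, and leave the things round the valve where they are.

Things in the scene. Friction and masses are not known exactly. Their poses are not given: they have to be found in the camera images.
- valve: Gas bleed valve, fixed: aluminium block 58 x 60 mm on a 112 x 92 x 8 mm plate, push-in fittings at its +y and -y sides out to 67 mm. Origin: centre of the plate's underside, on the axis of both knobs; z up. Above the origin: block to 44 mm, dial ring to 47, outer coarse knob (black, 44 mm across) from 47 to 63, then a collar, inner fine knob (metal, 20 mm across, knurled, straight sides) from 65 to 81 mm.
- fine_knob (a point): Point on the axis in the top of the fine knob, 79 mm above the valve's origin; turns with the knob about z up, its -x points to the black line on the knob's top. Clockwise from above shuts the needle, thread 0.5 mm a turn; the knob runs with 0.02 N m. Once the needle touches its soft seat the knob resists with 0.05 N m plus 0.6 N m per rad turned on, and sinks 0.08 mm per rad.
- needle_tip (a point): Tip of the needle, hidden inside the block on the knobs' axis: 20 mm above the valve's origin when it just touches its seat, 0.08 mm higher per rad opened (does not turn). It starts 0.5 to 2.6 rad open; the knob angle at which it seats differs each time and shows nowhere. Snug is 0.06 to 0.4 rad of knob turn past first touch (0.09 to 0.29 N m in all); more overtightens it.
- coarse_mark (a point): White index mark on the top edge of the outer coarse knob, 21 mm from the axis, 63 mm above the valve's origin. This knob turns easily (0.02 N m) and is set already: its mark must not move more than 1.6 mm, nor the robot press on it with more than 5 N.
- ptfe_tape: Reel of white thread tape, 48 mm across, 13 mm high, lying left of the valve; bystander. Origin: centre of its underside.
- spanner_13: Combination spanner, about 160 mm long, 8 mm high, lying right of the valve; bystander. Origin: its middle, underside.
- nut: Loose hex nut, 19 x 22 x 9 mm, before the valve, on the robot's side; bystander. Origin: centre of its underside.
- pressure_module: Small black digital pressure switch, 60 x 94 x 48 mm, on the bench well right of the valve; bystander. Origin: centre of its underside.

How it is judged:
By the outcome, as a careful person would: the job done as asked, in the order asked, and still so for the second after the job is handed in, with the robot touching nothing.
It also fails if it takes over 72 s, if anything falls off the work surface, if the arm or the gripper's body presses on something with over 40 N, if the wrist force passes 120 N, or if a joint passes its speed limit or range.

### The arm

A 7-joint arm with a two-finger parallel gripper is mounted at the origin on a cart in front of the work surface, level with it; the furniture and walls round the work are solid. World frame = base frame: x ahead of the robot, y to its left, z up, the work surface at z = 0. Lengths are in m, angles in rad, forces in N, time in s.
With the tool pointing down it reaches from about 0.425 to 0.875 m from the base axis. Payload 4.7 kg.
Tool frame: the origin (TCP) lies midway between the tips of the shut fingers; the grasp point (between the pads) lies 19 mm behind it (ctrl.grip_point_offset is the distance from the TCP to the grasp point, in m); z points along the fingers, y is the line along which they close (so a half turn about z gives the same grasp; the last joint's range is limited). The gripper opens to 87 mm and grips with 3 to 60 N. Pads are 19 mm wide; open, the fingers measure 117 mm over their backs; the gripper's body (75 mm by 190 mm) begins 51 mm behind the grasp point.
Start: joints at [-1.093, 0.321, -0.07, 1.45, 0.023, 1.371, -0.057], TCP at [0.291, 0.581, 0.202] pointing down, gripper open.
Joint ranges: [-2.86, 2.86], [-0.3, 2.09], [-1.38, 1.24], [0.06, 2.45], [-1.56, 4.7], [0.09, 2.05], [-2.69, 2.69]. Speed limits (rad/s): [2.57, 2.57, 3.14, 3.14, 3.14, 3.14, 3.14].

### API

Orientations are given as a rotation vector (axis times angle).
In Python, from bench import ctrl gives the robot as it stands. The module is installed in compiled form; this text tells all that it offers.
- The arm moves only by the shell command python3 -m handwheel 'ROWS' [OPENING] [FORCE]. ROWS is JSON, a list of rows, each an object of numbers: "x", "y", "z": the shift along the tool's x, y, z in m; "wx", "wy", "wz": the turn, a rotation vector about the tool's x, y, z in degrees. A call has 1 to 10 rows; each row is the pose to reach, as a shift and turn from the pose commanded when the call began, along the tool's axes at that moment; what a row does not reach only later rows make up. A row lasts 1/12 s, in which the tool goes at most 41.7 mm and 7.16 degrees, less where a joint would pass 70% of its speed; a pose out of reach is approached as far as the arm can. A call with a gripper value outside its range is refused whole. OPENING is the finger opening in m, from 0 to 0.087, set as the call begins (- or left out, the last holds). The fingers move at their own pace and stop on an object; FORCE is the grip in N (left out, the last holds). Time passes only in rows, so rows that repeat a pose let the fingers close. It gives the time, the measured TCP pose, the force, the opening and the grip force at its end, in the units of the state.
- ctrl.get_state(): the state, without advancing time (a new reading comes with each control period).
- ctrl.get_image(name): name is "scene" or "top" or "wrist"; returns a dict with "image" (400x640x3 uint8, red, green, blue), "K" (3x3 intrinsics, pixels), "k1" (the pictures are not rectified: a ray, as slopes to the right and down, at radius r is drawn at 1 + k1 r^2 times it, then the intrinsics apply), "world_to_cam" (4x4, takes a point from world to camera coordinates); the wrist camera has in their place "hand_eye" (4x4, takes a point from camera to tool coordinates, whose origin is the TCP and whose axes are the flange's). Camera axes: x right, y down, z forward; pixel columns grow to the right and rows downward; lengths in m; the calibration is good to about 2 mm. A picture is of the moment at which its call begins: read the wrist's pose just before it. There is no depth.
- ctrl.close_job(): hands the job in; it is judged then, once.
The state is a dict: "time": time; "joint_positions": joint angles; "qd": joint speeds; "joint_torque": joint torques, N m; "position": TCP position; "tool_rot": TCP orientation; "ft_force": force on the tool from outside, world axes, zero at the start; "torque": the same for the moment, N m; "grip_width": opening from 0.0 (shut) to 1.0 (fully open); "grip_force": force on a finger pad.
Only numpy, scipy, OpenCV 4.12 (cv2) and the standard library are available. Lean on these libraries where they do the work, as an engineer would, in place of code of your own. Each camera call takes 0.05 s, during which the arm holds its last target. There are 200 camera calls.

## Working session

There is one attempt and no reset: what is moved stays moved. The work goes in short steps, Python scripts to look and compute and a shell command to move; the robot and the scene stay as the last step left them, time stands still between calls to the robot, and variables do not carry over. Pictures are saved under pics/ and viewed, at most 10 in all, crops included, and the job is handed in when it is done.

```bash
mkdir -p pics; cat > h.py <<'E'
import numpy as np, cv2
from bench import ctrl
from scipy.spatial.transform import Rotation as R
def snap(n,f):
    s=ctrl.get_state(); d=ctrl.get_image(n); cv2.imwrite('pics/'+f,d['image'][:,:,::-1])
    if 'world_to_cam' in d: c2w=np.linalg.inv(d['world_to_cam'])
    else:
        T=np.eye(4);T[:3,:3]=R.from_rotvec(s['tool_rot']).as_matrix();T[:3,3]=s['position'];c2w=T@np.array(d['hand_eye'])
    np.savez('pics/'+f+'.npz',K=d['K'],k1=d['k1'],c2w=c2w); return s
def cast(f,u,v,z):
    d=np.load('pics/'+f+'.npz');K=d['K'];k1=float(d['k1'])
    p=np.array([(u-K[0,2])/K[0,0],(v-K[1,2])/K[1,1]]);q=p.copy()
    for _ in range(20): q=p/(1+k1*(q@q))
    r=d['c2w'][:3,:3]@np.array([q[0],q[1],1]);o=d['c2w'][:3,3]
    return o+r*(z-o[2])/r[2]
def proj(f,P):
    d=np.load('pics/'+f+'.npz');c=np.linalg.inv(d['c2w'])@np.append(P,1);q=c[:2]/c[2];q=q*(1+float(d['k1'])*(q@q));return (d['K']@np.append(q,1))[:2]
E
python3 -c "
from h import *
s=snap('top','top.png');snap('scene','scene.png');print(s)
print(np.load('pics/top.png.npz')['c2w'],np.load('pics/scene.png.npz')['c2w'])"
```

```text
{'time': 0.0, 'joint_positions': array([-1.09291045,  0.32180397, -0.07008526,  1.45170853,  0.02261642,
        1.37077193, -0.05688754]), 'qd': array([ 0.00051796, -0.00091091, -0.00088572,  0.0007758 , -0.00097461,
       -0.00020085,  0.00117045]), 'joint_torque': array([ 6.24966788e-06, -4.91288173e+01, -4.03948138e-01, -3.12525594e+01,
       -6.40731817e-02,  4.38777928e-02,  1.84601813e-04]), 'position': array([0.2905527 , 0.58077477, 0.20065707]), 'tool_rot': array([-7.21853752e-01, -3.05720147e+00,  2.94784087e-03]), 'ft_force': array([-0.4424089 , -0.04952517, -0.07654292]), 'torque': array([ 0.004249  ,  0.02739727, -0.02156395]), 'grip_force': 0.0, 'grip_width': 0.998161733638694}
[[-0.0223724  -0.99362357  0.11050645  0.33125974]
 [-0.99949821  0.02470889  0.01981933 -0.38141397]
 [-0.02242344 -0.1100076  -0.99367777  0.94704948]
 [ 0.          0.          0.          1.        ]] [[-0.4276005  -0.71219122  0.55672388 -0.04012513]
 [-0.90395113  0.34062053 -0.25855367 -0.13373724]
 [-0.00549193 -0.61380886 -0.78943557  0.76503066]
 [ 0.          0.          0.          1.        ]]
```

View pics/top.png

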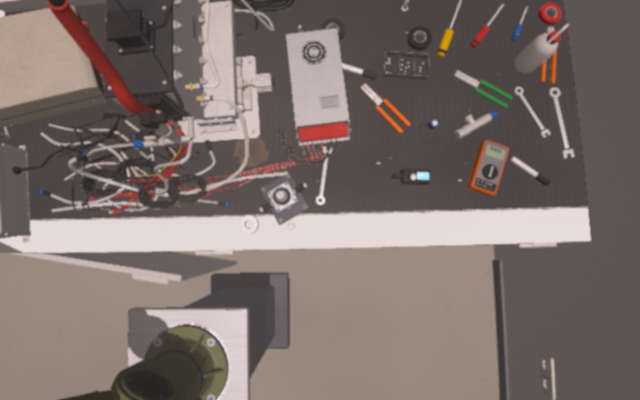

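View pics/scene.png

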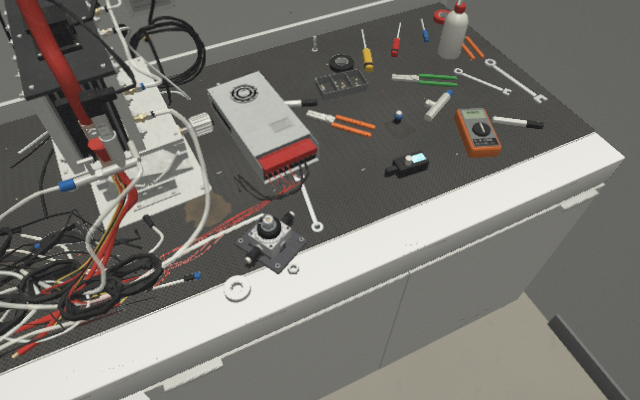

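The top view shows the valve at about (283,196), with the tape at (249,225), the nut at (291,226), and the spanner at (323,178). The scene view shows the fine knob at about (268,217).

```bash
python3 -c "
from h import *
print(cast('top.png',283,196,.08),cast('scene.png',268,217,.08),cast('top.png',249,225,0),cast('top.png',291,226,0),cast('top.png',320,200,0),cast('top.png',325,150,0))
print(cast('top.png',160,195,0.03),cast('top.png',185,370,.0))
s=ctrl.get_state();M=R.from_rotvec(s['tool_rot']).as_matrix();print(M)
P=np.array(cast('top.png',283,196,.08));P[2]=.3
print(M.T@(P-s['position']))
im=cv2.imread('pics/scene.png')[190:290,210:330];im=cv2.resize(im,None,fx=5,fy=5,interpolation=2)
cv2.imwrite('pics/c1.png',im)
d=ctrl.get_image('wrist');print(d['hand_eye'],d['K'])
"
```

```text
[ 0.43039622 -0.26918714  0.08      ] [ 0.43820707 -0.26204218  0.08      ] [ 0.36490709 -0.16804487  0.        ] [ 0.3598664  -0.27902283  0.        ] [ 0.42649814 -0.35656576  0.        ] [ 0.56073041 -0.37287899  0.        ]
[0.44678145 0.06031767 0.03      ] [-0.00540479  0.00114213  0.        ]
[[-8.94380053e-01  4.47307392e-01 -6.46226471e-04]
 [ 4.47307842e-01  8.94378688e-01 -1.56708832e-03]
 [-1.22999008e-04 -1.69063470e-03 -9.99998563e-01]]
[-0.5052778  -0.69788474 -0.09798141]
[[ 9.26339215e-05 -9.61188806e-01 -2.75891412e-01  7.53191764e-02]
 [ 9.99999911e-01  2.02263120e-04 -3.68910118e-04  3.69968108e-04]
 [ 4.10394934e-04 -2.75891353e-01  9.61188739e-01 -1.84260711e-01]
 [ 0.00000000e+00  0.00000000e+00  0.00000000e+00  1.00000000e+00]] [[313.93777776   0.         318.99737524]
 [  0.         313.93777776 198.38925621]
 [  0.           0.           1.        ]]
```

View pics/c1.png

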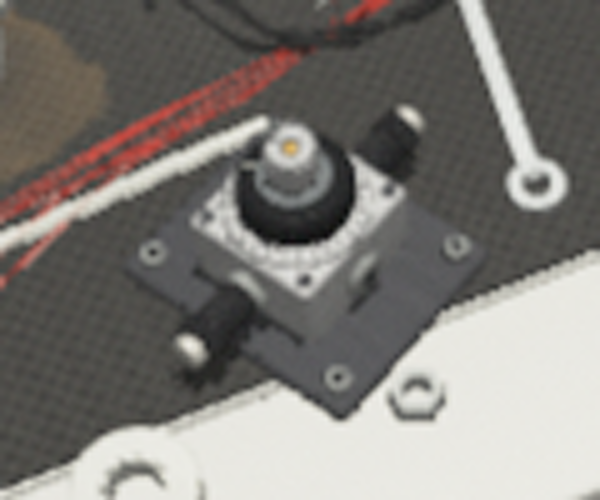

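The crop shows the metal fine knob at about (290,150) on the black coarse knob, and nothing tall near it. Next I'll check the clearance of the tower on the left and plan the path.

```bash
python3 -c "
from h import *
def tri(a,b):
  def ray(f,p):
    A=cast(f,*p,0.0);o=np.load('pics/'+f+'.npz')['c2w'][:3,3];d=A-o;return o,d/np.linalg.norm(d)
  o1,d1=ray('top.png',a);o2,d2=ray('scene.png',b)
  t=np.linalg.lstsq(np.array([d1,-d2]).T,o2-o1,rcond=None)[0]
  return (o1+t[0]*d1+o2+t[1]*d2)/2,np.linalg.norm(o1+t[0]*d1-o2-t[1]*d2)
print('knob',tri((283,196),(268,217)))
print('red elbow',tri((140,108),(93,143)))
print('frame',tri((153,0),(96,18)))
for z in (0,.2,.4): print(z,cast('top.png',140,112,z),cast('top.png',15,150,z),cast('top.png',240,130,z))
s=ctrl.get_state();M=R.from_rotvec(s['tool_rot']).as_matrix()
for P in [(.22,.42,.3),(.33,.31,.3),(.42,.16,.3),(.45,0,.3),(.44,-.15,.3),(.434,-.265,.25)]: print(P,np.round(M.T@(np.array(P)-s['position']),3))
"
```

```text
knob (array([ 0.43231838, -0.26536081,  0.08429299]), np.float64(0.009865965575769966))
red elbow (array([ 0.58927202, -0.01826217,  0.24993285]), np.float64(0.04029665492922969))
frame (array([ 0.74722884, -0.09100466,  0.36297092]), np.float64(0.03604655923218026))
0 [0.68539066 0.14049546 0.        ] [0.5910337  0.51219397 0.        ] [ 0.62315444 -0.14301652  0.        ]
0.2 [0.61060451 0.03027747 0.2       ] [0.53617406 0.32347987 0.2       ] [ 0.56151147 -0.19336182  0.2       ]
0.4 [ 0.53581836 -0.07994051  0.4       ] [0.48131442 0.13476577 0.4       ] [ 0.4998685  -0.24370712  0.4       ]
(0.22, 0.42, 0.3) [-0.009 -0.176 -0.099]
(0.33, 0.31, 0.3) [-0.156 -0.225 -0.099]
(0.42, 0.16, 0.3) [-0.304 -0.319 -0.099]
(0.45, 0, 0.3) [-0.402 -0.448 -0.098]
(0.44, -0.15, 0.3) [-0.461 -0.587 -0.098]
(0.434, -0.265, 0.25) [-0.507 -0.693 -0.048]
```

```bash
python3 -m handwheel '[{"z":-0.04},{"z":-0.08},{"z":-0.1}]' 0.045 20
```

```text
invalid input at $[0]: expected keys x, y, z, wx, wy, wz
```

```bash
python3 -m handwheel '[{"x":0,"y":-0.03,"z":-0.02,"wx":0,"wy":0,"wz":0},{"x":0,"y":-0.06,"z":-0.04,"wx":0,"wy":0,"wz":0},{"x":0,"y":-0.09,"z":-0.06,"wx":0,"wy":0,"wz":0},{"x":0,"y":-0.12,"z":-0.08,"wx":0,"wy":0,"wz":0},{"x":-0.01,"y":-0.15,"z":-0.1,"wx":0,"wy":0,"wz":0},{"x":-0.04,"y":-0.17,"z":-0.1,"wx":0,"wy":0,"wz":0},{"x":-0.075,"y":-0.19,"z":-0.1,"wx":0,"wy":0,"wz":0},{"x":-0.11,"y":-0.205,"z":-0.1,"wx":0,"wy":0,"wz":0},{"x":-0.145,"y":-0.22,"z":-0.1,"wx":0,"wy":0,"wz":0},{"x":-0.156,"y":-0.225,"z":-0.1,"wx":0,"wy":0,"wz":0}]' 0.045 20
```

```text
time: 0.98
position: [0.3337, 0.3049, 0.302]
tool_rot: [0.734, 3.052, -0.001]
ft_force: [-0.1, -0.6, 0.3]
grip_width: 0.523
grip_force: 0.0
```

```bash
python3 -m handwheel '[{"x":-0.033,"y":-0.02,"z":0,"wx":0,"wy":0,"wz":0},{"x":-0.066,"y":-0.042,"z":0,"wx":0,"wy":0,"wz":0},{"x":-0.099,"y":-0.063,"z":0,"wx":0,"wy":0,"wz":0},{"x":-0.13,"y":-0.084,"z":0,"wx":0,"wy":0,"wz":0},{"x":-0.158,"y":-0.107,"z":0,"wx":0,"wy":0,"wz":0},{"x":-0.182,"y":-0.138,"z":0,"wx":0,"wy":0,"wz":0},{"x":-0.206,"y":-0.17,"z":0,"wx":0,"wy":0,"wz":0},{"x":-0.23,"y":-0.202,"z":0,"wx":0,"wy":0,"wz":0},{"x":-0.248,"y":-0.235,"z":0,"wx":0,"wy":0,"wz":0},{"x":-0.262,"y":-0.27,"z":0,"wx":0,"wy":0,"wz":0}]'
python3 -m handwheel '[{"x":-0.014,"y":-0.035,"z":0,"wx":0,"wy":0,"wz":0},{"x":-0.028,"y":-0.07,"z":0,"wx":0,"wy":0,"wz":0},{"x":-0.042,"y":-0.105,"z":0.01,"wx":0,"wy":0,"wz":0},{"x":-0.056,"y":-0.135,"z":0.03,"wx":0,"wy":0,"wz":0},{"x":-0.07,"y":-0.165,"z":0.05,"wx":0,"wy":0,"wz":0},{"x":-0.084,"y":-0.195,"z":0.06,"wx":0,"wy":0,"wz":0},{"x":-0.089,"y":-0.198,"z":0.08,"wx":0,"wy":0,"wz":0},{"x":-0.089,"y":-0.198,"z":0.08,"wx":0,"wy":0,"wz":0}]'
cat > look.py <<'E'
import sys
from h import *
f=sys.argv[1]; s=snap('wrist',f); print(s['position'],s['tool_rot'],s['joint_positions'].round(2),s['torque'].round(3),s['ft_force'].round(1))
E
python3 look.py w1.png
```

```text
time: 1.82
position: [0.4434, -0.0502, 0.3015]
tool_rot: [0.722, 3.057, -0.0]
ft_force: [0.7, 0.3, -0.0]
grip_width: 0.515
grip_force: 0.0
time: 2.48
position: [0.4318, -0.2669, 0.2188]
tool_rot: [-0.729, -3.051, 0.002]
ft_force: [0.3, 1.3, -0.6]
grip_width: 0.522
grip_force: 0.0
[ 0.43182527 -0.26689899  0.21880904] [-7.28693214e-01 -3.05095211e+00  1.77391973e-03] [-0.47 -0.02  0.97  1.8   0.02  1.36  1.6 ] [ 0.048  0.062 -0.028] [ 0.3  1.3 -0.6]
```

View pics/w1.png

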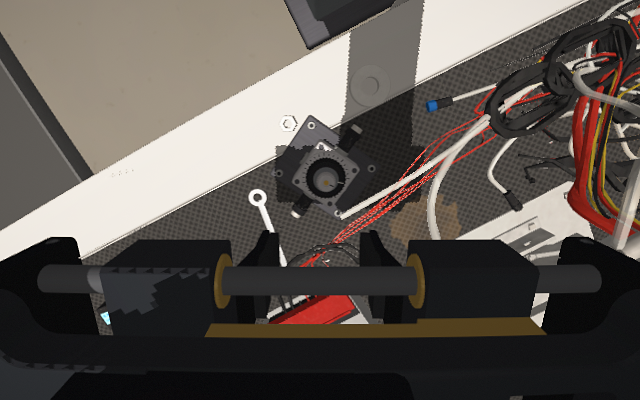

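The wrist view shows the valve below the fingers, with the fine knob at about (326,182), the nut at (289,124), and the spanner at (257,197). I'll cast the knob, then move closer.

```bash
cat > go.py <<'E'
import sys
from h import *
f=sys.argv[1];u,v,z=map(float,sys.argv[2:5])
P=cast(f,u,v,z);s=ctrl.get_state();M=R.from_rotvec(s['tool_rot']).as_matrix()
print(P,'tool shift',(M.T@(P-s['position'])).round(4))
E
python3 go.py w1.png 326 182 0.081
```

```text
[ 0.4338506  -0.25973666  0.081     ] tool shift [0.0011 0.0056 0.1392]
```

```bash
python3 -m handwheel '[{"x":0.001,"y":0.005,"z":0.03,"wx":0,"wy":0,"wz":0},{"x":0.001,"y":0.005,"z":0.06,"wx":0,"wy":0,"wz":0},{"x":0.001,"y":0.005,"z":0.09,"wx":0,"wy":0,"wz":0},{"x":0.001,"y":0.005,"z":0.11,"wx":0,"wy":0,"wz":0},{"x":0.001,"y":0.005,"z":0.11,"wx":0,"wy":0,"wz":0},{"x":0.001,"y":0.005,"z":0.11,"wx":0,"wy":0,"wz":0}]'
python3 look.py w2.png; python3 -c "
import cv2;im=cv2.imread('pics/w2.png')[160:310,220:420];cv2.imwrite('pics/w2c.png',cv2.resize(cv2.convertScaleAbs(im,alpha=1.6),None,fx=4,fy=4,interpolation=2))"
```

```text
time: 3.03
position: [0.4359, -0.2591, 0.1121]
tool_rot: [-0.719, -3.057, -0.0]
ft_force: [0.5, -0.7, 0.2]
grip_width: 0.517
grip_force: 0.0
[ 0.43590715 -0.2590633   0.11205685] [-7.18862605e-01 -3.05703038e+00 -3.14646952e-04] [-0.44  0.11  0.98  1.94 -0.1   1.14  1.69] [-0.048  0.012 -0.015] [ 0.5 -0.7  0.2]
```

View pics/w2c.png

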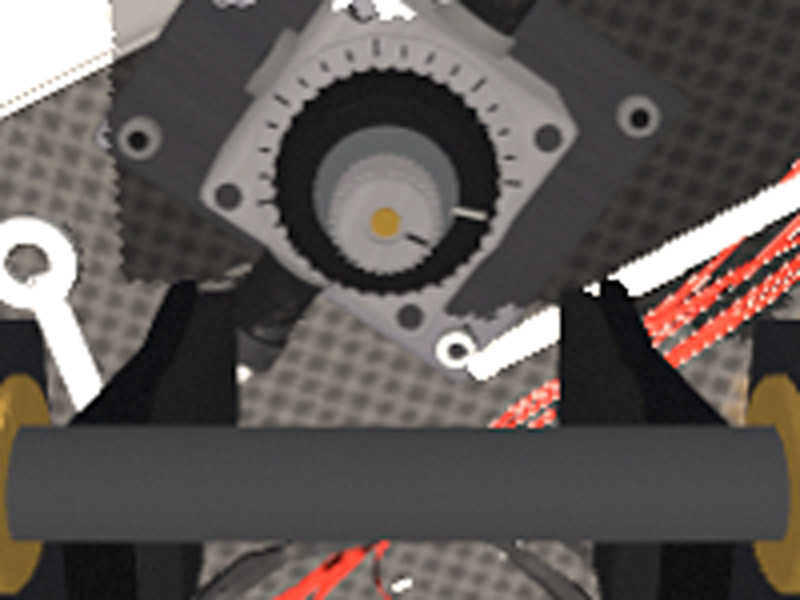

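The crop shows the brass centre of the fine knob at about full-image (316.5,215.5). The black line points lower right, the white coarse mark is at about (338,213), and the fingers straddle the knob.

```bash
python3 go.py w2.png 316.5 215.5 0.081; python3 -c "
from h import *
print(cast('w2.png',220+470/4,160+213/4,.063), cast('w2.png',220+425/4,160+243/4,.081))
im=cv2.imread('pics/w2.png')[200:230,300:335].astype(int);m=((im[:,:,2]-im[:,:,0])>50);y,x=np.nonzero(m);print(x.mean()+300,y.mean()+200,len(x))"
```

```text
[ 0.43464818 -0.26013672  0.081     ] tool shift [ 0.0018 -0.0013  0.0321]
[ 0.44581481 -0.24747829  0.063     ] [ 0.44142746 -0.25558586  0.081     ]
315.9166666666667 214.97222222222223 36
```

```bash
python3 -m handwheel '[{"x":0.002,"y":-0.002,"z":0.02,"wx":0,"wy":0,"wz":0},{"x":0.002,"y":-0.002,"z":0.035,"wx":0,"wy":0,"wz":0},{"x":0.002,"y":-0.002,"z":0.044,"wx":0,"wy":0,"wz":0},{"x":0.002,"y":-0.002,"z":0.044,"wx":0,"wy":0,"wz":0},{"x":0.002,"y":-0.002,"z":0.044,"wx":0,"wy":0,"wz":0}]' 0.034
python3 look.py w3.png; python3 -c "
import cv2;im=cv2.imread('pics/w3.png')[160:310,220:420];cv2.imwrite('pics/w3c.png',cv2.resize(cv2.convertScaleAbs(im,alpha=1.6),None,fx=4,fy=4,interpolation=2))"
```

```text
time: 3.5
position: [0.4338, -0.2614, 0.0689]
tool_rot: [0.721, 3.056, -0.0]
ft_force: [0.1, -0.0, 0.5]
grip_width: 0.396
grip_force: 0.0
[ 0.43378754 -0.26137404  0.06886444] [ 7.21046225e-01  3.05636259e+00 -2.02338117e-05] [-0.4   0.18  0.97  1.99 -0.17  1.05  1.76] [-0.031 -0.031  0.038] [ 0.1 -0.   0.5]
```

View pics/w3c.png

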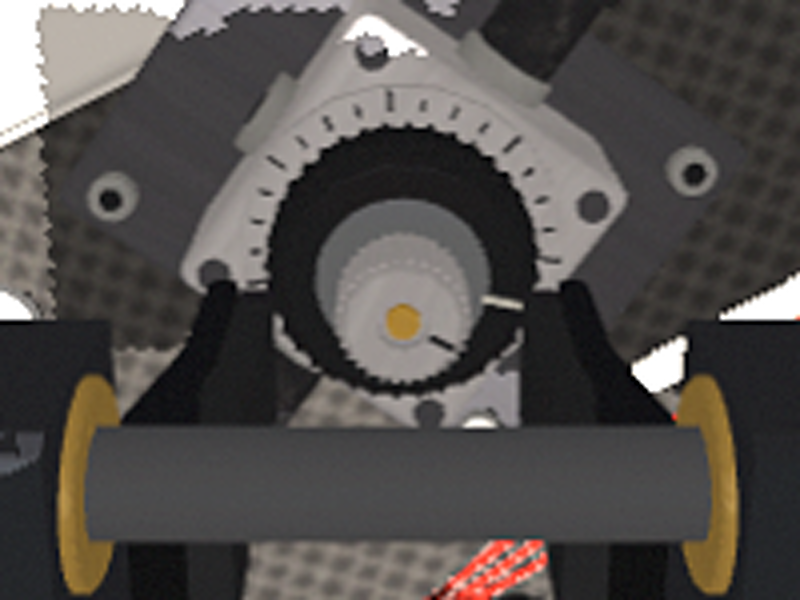

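The brass centre is at about full-image (320.5,240.5) and the gap between the fingers is centred at about column 319, so the knob is within 1 mm across. Now for the along-pad offset.

```bash
python3 -c "
from h import *
im=cv2.imread('pics/w3.png')[225:255,305:340].astype(int);m=((im[:,:,2]-im[:,:,0])>50);y,x=np.nonzero(m);u,v=x.mean()+305,y.mean()+225
s=ctrl.get_state();M=R.from_rotvec(s['tool_rot']).as_matrix();P=cast('w3.png',u,v,.081)
print(u,v,P,(M.T@(P-s['position'])).round(4))
L=cast('w3.png',220+445/4,160+345/4,.081)-P;print(np.degrees(np.arctan2(L[1],L[0])))
# noise of state
"
```

```text
320.2962962962963 240.12962962962962 [ 0.43412923 -0.26034066  0.081     ] [ 0.0004  0.0012 -0.0119]
32.2643245138364
```

```bash
python3 -m handwheel '[{"x":0,"y":0.001,"z":0,"wx":0,"wy":0,"wz":0},{"x":0,"y":0.001,"z":0,"wx":0,"wy":0,"wz":0},{"x":0,"y":0.001,"z":0,"wx":0,"wy":0,"wz":0},{"x":0,"y":0.001,"z":0,"wx":0,"wy":0,"wz":0},{"x":0,"y":0.001,"z":0,"wx":0,"wy":0,"wz":0},{"x":0,"y":0.001,"z":0,"wx":0,"wy":0,"wz":0},{"x":0,"y":0.001,"z":0,"wx":0,"wy":0,"wz":0},{"x":0,"y":0.001,"z":0,"wx":0,"wy":0,"wz":0}]' 0.01 15
cat > st.py <<'E'
from h import *
s=ctrl.get_state();M=R.from_rotvec(s['tool_rot']).as_matrix()
print('t',round(s['time'],2),'yaw',np.degrees(np.arctan2(M[1,0],M[0,0])).round(2),'pos',s['position'].round(4),'F',s['ft_force'].round(1),'T',s['torque'].round(3),'q7',s['joint_positions'][6].round(3),'w',round(s['grip_width']*87,1),'g',round(s['grip_force'],1))
E
python3 st.py
```

```text
time: 4.22
position: [0.4333, -0.2603, 0.0677]
tool_rot: [0.722, 3.057, 0.0]
ft_force: [0.1, -0.1, 0.1]
grip_width: 0.117
grip_force: 0.0
t 4.22 yaw 153.42 pos [ 0.4333 -0.2603  0.0677] F [ 0.1 -0.1  0.1] T [0.038 0.004 0.02 ] q7 1.757 w 10.1 g 0.0
```

```bash
python3 look.py w4.png; python3 -c "
import cv2;im=cv2.imread('pics/w4.png')[160:310,220:420];cv2.imwrite('pics/w4c.png',cv2.resize(cv2.convertScaleAbs(im,alpha=1.8),None,fx=4,fy=4,interpolation=2))"
```

```text
[ 0.43334372 -0.2603381   0.06773518] [7.22133675e-01 3.05744183e+00 9.74065544e-05] [-0.4   0.18  0.97  1.99 -0.17  1.05  1.76] [0.038 0.004 0.02 ] [ 0.1 -0.1  0.1]
```

View pics/w4c.png

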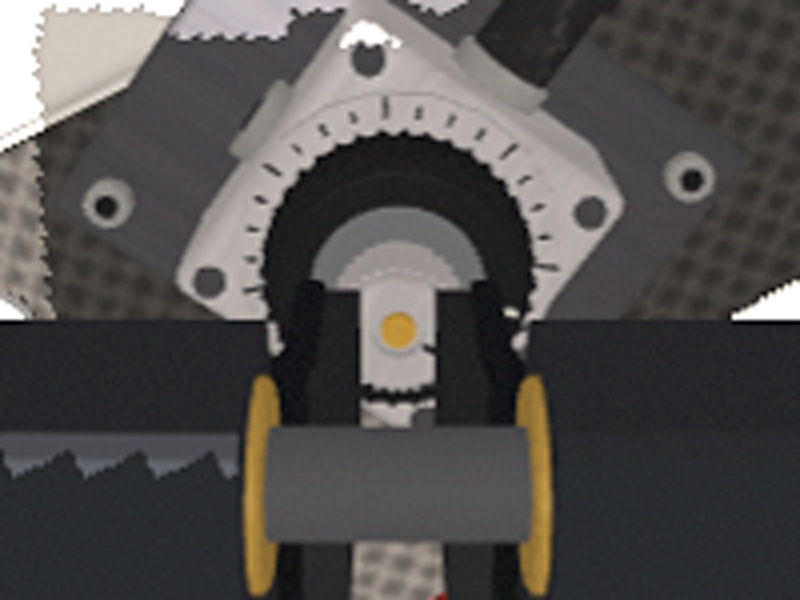

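The fingers shut to about 10 mm over the top of the knob without touching it. They are well centred but too high. I'll check the heights from the pictures.

```bash
python3 -c "
from h import *
def px(f):
  im=cv2.imread('pics/'+f)[180:262,290:345].astype(int);m=((im[:,:,2]-im[:,:,0])>50);y,x=np.nonzero(m);return x.mean()+290,y.mean()+180,len(x)
A=[];b=[]
for f in ['w1.png','w2.png','w3.png','w4.png']:
  u,v,n=px(f)
  o=np.load('pics/'+f+'.npz')['c2w'][:3,3];d=cast(f,u,v,0)-o;d/=np.linalg.norm(d);Q=np.eye(3)-np.outer(d,d);A.append(Q);b.append(Q@o);print(f,u,v,n,o,[cast(f,u,v,z).round(4) for z in (.06,.081)])
print(np.linalg.lstsq(np.vstack(A),np.hstack(b),rcond=None)[0])
s=ctrl.get_state();M=R.from_rotvec(s['tool_rot']).as_matrix()
for z in (0,-.01,-.02,-.03):
  q=proj('w4.png',s['position']+M@np.array([.0095,.005,z]));print(z,(q-[220,160])*4)
print(ctrl.grip_point_offset)
"
```

```text
w1.png 328.005376344086 241.27956989247312 186 [ 0.36570998 -0.23253015  0.40340212] [array([ 0.5036, -0.2914,  0.06  ]), array([ 0.4952, -0.2878,  0.081 ])]
w2.png 315.9166666666667 214.97222222222223 36 [ 0.3688486  -0.22524823  0.29640731] [array([ 0.4405, -0.2638,  0.06  ]), array([ 0.4341, -0.2603,  0.081 ])]
w3.png 320.2962962962963 240.12962962962962 54 [ 0.36634048 -0.2273175   0.25302661] [array([ 0.4424, -0.2644,  0.06  ]), array([ 0.4341, -0.2603,  0.081 ])]
w4.png 319.2452830188679 242.0754716981132 53 [ 0.36614236 -0.22631462  0.25199457] [array([ 0.4424, -0.2644,  0.06  ]), array([ 0.4341, -0.2602,  0.081 ])]
[ 0.37967372 -0.23353327  0.26724378]
0 [426.00278508 233.38564506]
-0.01 [427.53018782 256.16621517]
-0.02 [429.2229183  281.42424572]
-0.03 [431.10915138 309.58411761]
0.0187
```

The knob height agrees between views. The fingertips look about 20 mm behind the nominal TCP, so they are still above the knob. I'll go 10 mm lower, which keeps the tips above 71 mm, and close gently to test.

```bash
python3 -m handwheel '[{"x":0,"y":0,"z":0,"wx":0,"wy":0,"wz":0},{"x":0,"y":0,"z":0,"wx":0,"wy":0,"wz":0},{"x":0,"y":0,"z":0,"wx":0,"wy":0,"wz":0},{"x":0,"y":0,"z":0.004,"wx":0,"wy":0,"wz":0},{"x":0,"y":0,"z":0.007,"wx":0,"wy":0,"wz":0},{"x":0,"y":0,"z":0.01,"wx":0,"wy":0,"wz":0},{"x":0,"y":0,"z":0.01,"wx":0,"wy":0,"wz":0}]' 0.034 10
python3 -m handwheel '[{"x":0,"y":0,"z":0,"wx":0,"wy":0,"wz":0},{"x":0,"y":0,"z":0,"wx":0,"wy":0,"wz":0},{"x":0,"y":0,"z":0,"wx":0,"wy":0,"wz":0},{"x":0,"y":0,"z":0,"wx":0,"wy":0,"wz":0},{"x":0,"y":0,"z":0,"wx":0,"wy":0,"wz":0}]' 0.012 10; python3 st.py
```

```text
time: 4.85
position: [0.4328, -0.2601, 0.0569]
tool_rot: [-0.722, -3.056, 0.0]
ft_force: [0.4, -0.3, -0.6]
grip_width: 0.385
grip_force: 0.0
time: 5.27
position: [0.4335, -0.2604, 0.0579]
tool_rot: [0.722, 3.057, 0.0]
ft_force: [-0.0, -0.4, -0.2]
grip_width: 0.213
grip_force: 10.0
t 5.27 yaw 153.43 pos [ 0.4335 -0.2604  0.0579] F [-0.  -0.4 -0.2] T [-0.071  0.02  -0.031] q7 1.773 w 18.5 g 10.0
```

It closed on the knob at 18.5 mm. I'll go 7 mm deeper for a better bite, which still clears the coarse knob, then grip firmly.

```bash
python3 -m handwheel '[{"x":0,"y":0,"z":0,"wx":0,"wy":0,"wz":0},{"x":0,"y":0,"z":0,"wx":0,"wy":0,"wz":0},{"x":0,"y":0,"z":0.002,"wx":0,"wy":0,"wz":0},{"x":0,"y":0,"z":0.004,"wx":0,"wy":0,"wz":0},{"x":0,"y":0,"z":0.006,"wx":0,"wy":0,"wz":0},{"x":0,"y":0,"z":0.007,"wx":0,"wy":0,"wz":0},{"x":0,"y":0,"z":0.007,"wx":0,"wy":0,"wz":0}]' 0.034 10
python3 -m handwheel '[{"x":0,"y":0,"z":0,"wx":0,"wy":0,"wz":0},{"x":0,"y":0,"z":0,"wx":0,"wy":0,"wz":0},{"x":0,"y":0,"z":0,"wx":0,"wy":0,"wz":0},{"x":0,"y":0,"z":0,"wx":0,"wy":0,"wz":0},{"x":0,"y":0,"z":0,"wx":0,"wy":0,"wz":0},{"x":0,"y":0,"z":0,"wx":0,"wy":0,"wz":0}]' 0.005 35; python3 st.py;python3 look.py w5.png; python3 -c "
import cv2;im=cv2.imread('pics/w5.png')[160:310,220:420];cv2.imwrite('pics/w5c.png',cv2.resize(cv2.convertScaleAbs(im,alpha=1.8),None,fx=4,fy=4,interpolation=2))"
```

```text
time: 5.85
position: [0.4331, -0.2602, 0.0504]
tool_rot: [-0.722, -3.057, 0.0]
ft_force: [0.1, 0.6, -0.0]
grip_width: 0.392
grip_force: 0.0
time: 6.35
position: [0.4335, -0.2603, 0.0508]
tool_rot: [0.722, 3.057, 0.0]
ft_force: [-0.3, 0.3, -0.4]
grip_width: 0.21
grip_force: 35.0
t 6.35 yaw 153.43 pos [ 0.4335 -0.2603  0.0508] F [-0.3  0.3 -0.4] T [-0.069 -0.013 -0.023] q7 1.784 w 18.2 g 35.0
[ 0.43347092 -0.26034841  0.05083585] [7.21820145e-01 3.05726441e+00 9.21051638e-05] [-0.38  0.21  0.96  2.01 -0.21  1.02  1.78] [-0.069 -0.013 -0.023] [-0.3  0.3 -0.4]
```

View pics/w5c.png

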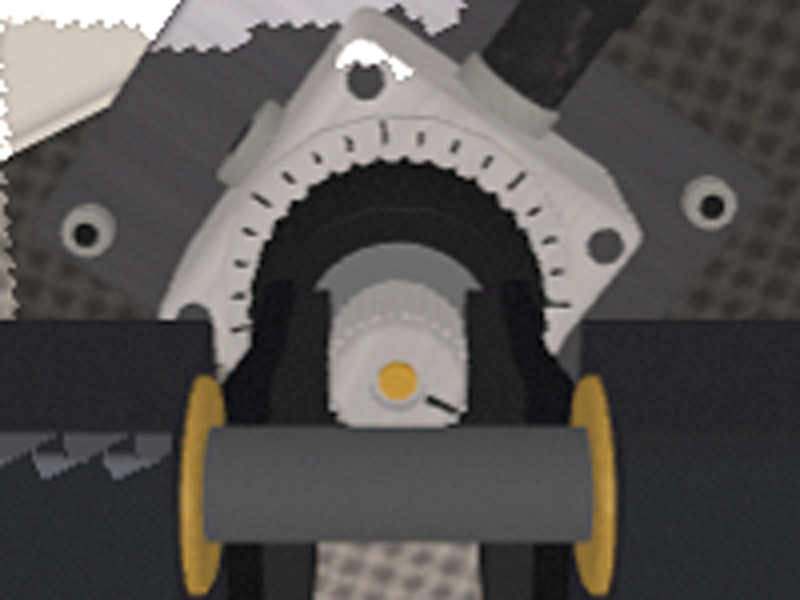

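The knob is gripped squarely, with the line still visible at about (438,403) in the crop. Wrist moment noise is about 0.03 N m, so I'll average readings, and turn clockwise freely first (the seat is at least 28° away).

```bash
cat > m.py <<'E'
from h import *
T=[];Y=[];G=[]
for i in range(6):
    s=ctrl.get_state();M=R.from_rotvec(s['tool_rot']).as_matrix();T.append(np.r_[s['torque'],s['ft_force']]);Y.append(np.degrees(np.arctan2(M[1,0],M[0,0])))
    d=ctrl.get_image('wrist')
im=d['image'].astype(int);b=np.argwhere((im[225:268,300:340,0]-im[225:268,300:340,2])>50).mean(0)+[225,300]
yy,xx=np.mgrid[0:400,0:640];r=np.hypot(yy-b[0],xx-b[1]);g=im.sum(2)
m=(r>8)&(r<15)&(yy<266)&(abs(xx-b[1])<15)
k=np.argwhere(m&(g<np.percentile(g[m],12)))-b
print('t',round(s['time'],2),'yaw',round(np.mean(Y),2),'Tz',np.mean(T,0)[2].round(3),'F',np.mean(T,0)[3:].round(1),'brass',b.round(1),'line(deg img)',np.degrees(np.arctan2(np.median(k[:,0]),np.median(k[:,1]))).round(0),'q7',s['joint_positions'][6].round(2),'w',round(s['grip_width']*87,1),'T',np.mean(T,0)[:2].round(3),'z',s['position'].round(4))
E
python3 m.py
python3 -m handwheel '[{"x":0,"y":0,"z":0,"wx":0,"wy":0,"wz":3},{"x":0,"y":0,"z":0,"wx":0,"wy":0,"wz":7},{"x":0,"y":0,"z":0,"wx":0,"wy":0,"wz":11},{"x":0,"y":0,"z":0,"wx":0,"wy":0,"wz":15},{"x":0,"y":0,"z":0,"wx":0,"wy":0,"wz":19},{"x":0,"y":0,"z":0,"wx":0,"wy":0,"wz":23},{"x":0,"y":0,"z":0,"wx":0,"wy":0,"wz":25}]'; python3 m.py
```

```text
t 6.65 yaw 153.43 Tz -0.001 F [ 0.2 -0.2  0.5] brass [254.9 319. ] line(deg img) -55.0 q7 1.78 w 18.3 T [-0.026 -0.002] z [ 0.4334 -0.2604  0.0508]
time: 7.28
position: [0.4336, -0.2602, 0.0508]
tool_rot: [1.371, 2.826, 0.0]
ft_force: [0.5, -0.2, 1.1]
grip_width: 0.215
grip_force: 35.0
t 7.53 yaw 128.4 Tz -0.003 F [0.4 0.3 0.3] brass [254.9 319. ] line(deg img) -56.0 q7 1.38 w 18.4 T [ 0.063 -0.075] z [ 0.4336 -0.2602  0.0508]
```

```bash
python3 -m handwheel '[{"x":0,"y":0,"z":0,"wx":0,"wy":0,"wz":3},{"x":0,"y":0,"z":0,"wx":0,"wy":0,"wz":6}]' >/dev/null; python3 m.py; python3 -m handwheel '[{"x":0,"y":0,"z":0,"wx":0,"wy":0,"wz":3},{"x":0,"y":0,"z":0,"wx":0,"wy":0,"wz":6}]'>/dev/null; python3 m.py
```

```text
t 8.0 yaw 122.42 Tz -0.019 F [0.6 0.7 0.4] brass [254.9 319. ] line(deg img) -56.0 q7 1.28 w 18.4 T [ 0.121 -0.188] z [ 0.4336 -0.2602  0.0508]
t 8.47 yaw 116.44 Tz 0.002 F [1.7 1.2 0.9] brass [254.9 319. ] line(deg img) -55.0 q7 1.19 w 18.3 T [ 0.216 -0.299] z [ 0.4337 -0.2602  0.0508]
```

```bash
python3 -m handwheel '[{"x":0,"y":0,"z":0,"wx":0,"wy":0,"wz":3},{"x":0,"y":0,"z":0,"wx":0,"wy":0,"wz":6}]' >/dev/null; python3 m.py; python3 -m handwheel '[{"x":0,"y":0,"z":0,"wx":0,"wy":0,"wz":3},{"x":0,"y":0,"z":0,"wx":0,"wy":0,"wz":6}]'>/dev/null; python3 m.py
```

```text
t 8.93 yaw 110.44 Tz -0.004 F [2.3 1.8 1. ] brass [254.9 318.9] line(deg img) -54.0 q7 1.09 w 18.2 T [ 0.279 -0.466] z [ 0.4337 -0.2602  0.0508]
t 9.4 yaw 104.45 Tz 0.022 F [3.1 1.8 0.6] brass [254.8 319. ] line(deg img) -61.0 q7 1.0 w 18.2 T [ 0.354 -0.592] z [ 0.4337 -0.2602  0.0508]
```

```bash
python3 -m handwheel '[{"x":0.0001,"y":0.0003,"z":0,"wx":0,"wy":0,"wz":3},{"x":0.0001,"y":0.0003,"z":0,"wx":0,"wy":0,"wz":6}]' >/dev/null; python3 m.py; python3 -m handwheel '[{"x":0,"y":0,"z":0,"wx":0,"wy":0,"wz":3},{"x":0,"y":0,"z":0,"wx":0,"wy":0,"wz":6}]'>/dev/null; python3 m.py
```

```text
t 9.87 yaw 98.44 Tz -0.022 F [3.  2.1 1.1] brass [254.8 318.9] line(deg img) -57.0 q7 0.9 w 18.7 T [ 0.336 -0.61 ] z [ 0.4338 -0.2602  0.0508]
t 10.33 yaw 92.44 Tz 0.004 F [3.1 2.  0.7] brass [254.8 318.9] line(deg img) -58.0 q7 0.8 w 18.5 T [ 0.334 -0.671] z [ 0.4338 -0.2602  0.0508]
```

```bash
python3 -m handwheel '[{"x":0,"y":0.0002,"z":0,"wx":0,"wy":0,"wz":3},{"x":0,"y":0.0002,"z":0,"wx":0,"wy":0,"wz":6}]' >/dev/null; python3 m.py; python3 -m handwheel '[{"x":0,"y":0,"z":0,"wx":0,"wy":0,"wz":3},{"x":0,"y":0,"z":0,"wx":0,"wy":0,"wz":6}]'>/dev/null; python3 m.py; python3 -c "
from h import *
snap('wrist','w6.png')
for f in ('w5.png','w6.png'): print(cv2.imread('pics/'+f,0)[257:265,322:336])"
```

```text
t 10.8 yaw 86.43 Tz -0.004 F [3.  1.3 2. ] brass [254.9 318.9] line(deg img) -57.0 q7 0.71 w 18.4 T [ 0.317 -0.623] z [ 0.4338 -0.2602  0.0508]
t 11.27 yaw 80.44 Tz -0.004 F [2.9 1.7 2. ] brass [254.8 318.9] line(deg img) -54.0 q7 0.61 w 18.8 T [ 0.32  -0.596] z [ 0.4339 -0.2602  0.0508]
[[ 82  86  92  89  92  96  95  95  95  96  96  96  94  89]
 [ 86  91  91  85  87  89  91  95  97  97  96  95  92  87]
 [ 92  89  82  85  65  24  52  81  93  97  97  95  91  84]
 [ 83  79  85  86  60  27  14  19  53  81  92  96  89  77]
 [ 81  85  93  97  89  73  56  39  25  20  51  79  84  87]
 [ 88  93  96  95  95  97 100  93  70  45  25  26  61  88]
 [ 95  95  95  94  96  96  96  99  99  91  66  63  59  31]
 [ 96  96  95  94  96  97  97  96  96  95  93  90  62  12]]
[[ 83  89  95  91  92  98  97  96  96  97  98  97  94  88]
 [ 87  92  91  85  86  90  91  96  98  99  97  96  92  88]
 [ 93  91  84  86  61  15  51  82  94  98  98  96  91  84]
 [ 84  80  86  86  60  27  19  20  54  83  93  96  90  75]
 [ 82  86  94  98  90  75  60  45  25  20  52  79  85  81]
 [ 91  95  96  96  97  98 100  94  71  45  25  24  63  90]
 [ 96  95  96  95  96  97  97  99 100  92  67  51  44  23]
 [ 96  97  97  96  96  97  98  98  97  96  92  82  52  13]]
```

The line hasn't moved relative to the gripper, so there is no slip so far. Continuing.

```bash
sed -i "s/'line(deg img)',np.*round(0),'q7'/'linepx',g[260,327:334]\/\/3,'q7'/" m.py; python3 -m handwheel '[{"x":0,"y":0.0001,"z":0,"wx":0,"wy":0,"wz":3},{"x":0,"y":0.0001,"z":0,"wx":0,"wy":0,"wz":6}]' >/dev/null; python3 m.py; python3 -m handwheel '[{"x":0,"y":0,"z":0,"wx":0,"wy":0,"wz":3},{"x":0,"y":0,"z":0,"wx":0,"wy":0,"wz":6}]'>/dev/null; python3 m.py
```

```text
t 11.78 yaw 74.43 Tz -0.004 F [2.8 1.8 2.2] brass [254.8 318.9] linepx [28 17 19 54 84 94 98] q7 0.51 w 18.5 T [ 0.311 -0.568] z [ 0.434  -0.2602  0.0508]
t 12.25 yaw 68.43 Tz -0.025 F [3.1 1.8 2.5] brass [254.9 318.9] linepx [ 31  20  23  61  94 105 109] q7 0.41 w 18.4 T [ 0.292 -0.6  ] z [ 0.434  -0.2602  0.0508]
```

```bash
sleep 0.1; python3 st.py
```

```text
t 12.3 yaw 68.51 pos [ 0.434  -0.2602  0.0508] F [3.4 1.2 2.4] T [ 0.322 -0.591 -0.01 ] q7 0.408 w 18.7 g 35.0
```

```bash
python3 -m handwheel '[{"x":0,"y":0.0001,"z":0,"wx":0,"wy":0,"wz":3},{"x":0,"y":0.0001,"z":0,"wx":0,"wy":0,"wz":6}]' >/dev/null; python3 m.py; python3 -m handwheel '[{"x":0,"y":0,"z":0,"wx":0,"wy":0,"wz":3},{"x":0,"y":0,"z":0,"wx":0,"wy":0,"wz":6}]'>/dev/null; python3 m.py
```

```text
t 12.72 yaw 62.44 Tz 0.006 F [2.7 1.4 3. ] brass [254.9 318.9] linepx [ 28  15  24  63  96 108 110] q7 0.31 w 18.5 T [ 0.273 -0.563] z [ 0.434  -0.2603  0.0508]
t 13.18 yaw 56.43 Tz -0.015 F [2.5 1.5 2.5] brass [254.9 318.9] linepx [ 28  12  23  61  93 106 108] q7 0.21 w 18.6 T [ 0.268 -0.571] z [ 0.4341 -0.2602  0.0508]
```

```bash
python3 -m handwheel '[{"x":0,"y":0,"z":0,"wx":0,"wy":0,"wz":3},{"x":0,"y":0,"z":0,"wx":0,"wy":0,"wz":6}]' >/dev/null; python3 m.py; python3 -m handwheel '[{"x":0,"y":0,"z":0,"wx":0,"wy":0,"wz":3},{"x":0,"y":0,"z":0,"wx":0,"wy":0,"wz":6}]'>/dev/null; python3 m.py
```

```text
t 13.65 yaw 50.44 Tz -0.013 F [2.8 1.6 2.7] brass [254.9 318.9] linepx [24 12 18 53 82 94 96] q7 0.1 w 18.6 T [ 0.211 -0.586] z [ 0.4341 -0.2603  0.0508]
t 14.12 yaw 44.44 Tz -0.019 F [3.7 1.1 2.6] brass [254.9 318.9] linepx [ 25  11  20  57  89 101 103] q7 0.0 w 18.3 T [ 0.139 -0.653] z [ 0.4341 -0.2603  0.0508]
```

```bash
python3 -m handwheel '[{"x":0,"y":0,"z":0,"wx":0,"wy":0,"wz":3},{"x":0,"y":0,"z":0,"wx":0,"wy":0,"wz":6}]' >/dev/null; python3 m.py; python3 -m handwheel '[{"x":0,"y":0,"z":0,"wx":0,"wy":0,"wz":3},{"x":0,"y":0,"z":0,"wx":0,"wy":0,"wz":6}]'>/dev/null; python3 m.py
```

```text
t 14.58 yaw 38.43 Tz -0.018 F [3.8 0.7 2.3] brass [254.9 318.9] linepx [ 30  15  23  64  98 112 113] q7 -0.1 w 18.6 T [ 0.076 -0.711] z [ 0.4341 -0.2603  0.0508]
t 15.05 yaw 32.43 Tz -0.017 F [3.9 0.2 1.8] brass [254.9 318.9] linepx [ 32  16  26  70 104 118 121] q7 -0.21 w 18.5 T [-0.029 -0.788] z [ 0.4342 -0.2604  0.0508]
```

```bash
python3 -m handwheel '[{"x":0,"y":0,"z":0,"wx":0,"wy":0,"wz":3},{"x":0,"y":0,"z":0,"wx":0,"wy":0,"wz":6}]' >/dev/null; python3 m.py; python3 -m handwheel '[{"x":0,"y":0,"z":0,"wx":0,"wy":0,"wz":3},{"x":0,"y":0,"z":0,"wx":0,"wy":0,"wz":6}]'>/dev/null; python3 m.py
```

```text
t 15.52 yaw 26.44 Tz 0.007 F [ 4.4 -0.5  1.3] brass [254.9 318.8] linepx [ 32  16  28  71 107 121 125] q7 -0.31 w 18.7 T [-0.16  -0.891] z [ 0.4342 -0.2604  0.0508]
t 15.98 yaw 20.44 Tz 0.086 F [ 4.7 -0.8  1.4] brass [254.8 318.9] linepx [ 52  34  31  73 110 120 122] q7 -0.41 w 18.3 T [-0.29  -0.931] z [ 0.4342 -0.2604  0.0508]
```

The needle has touched: Tz jumped to about 0.09 N m. The line pixels shifted slightly, so I'll raise the grip force to rule out slip and turn 6° more.

```bash
python3 -m handwheel '[{"x":0,"y":0,"z":0,"wx":0,"wy":0,"wz":0},{"x":0,"y":0,"z":0,"wx":0,"wy":0,"wz":0}]' 0.005 55 >/dev/null; python3 m.py;  python3 -m handwheel '[{"x":0,"y":0,"z":0,"wx":0,"wy":0,"wz":3},{"x":0,"y":0,"z":0,"wx":0,"wy":0,"wz":6}]' >/dev/null; python3 m.py; python3 -c "
from h import *
snap('wrist','w7.png')
for f in ('w6.png','w7.png'): print(cv2.imread('pics/'+f,0)[257:265,322:336])"
```

```text
t 16.45 yaw 20.5 Tz 0.088 F [ 4.9 -0.9  0.9] brass [254.9 318.8] linepx [ 52  35  30  73 109 121 122] q7 -0.41 w 18.0 T [-0.345 -0.978] z [ 0.4342 -0.2604  0.0508]
t 16.92 yaw 14.42 Tz 0.111 F [ 5.2 -1.6  1.1] brass [254.9 318.8] linepx [ 48  32  28  68 104 113 116] q7 -0.52 w 18.0 T [-0.377 -1.007] z [ 0.4342 -0.2605  0.0508]
[[ 83  89  95  91  92  98  97  96  96  97  98  97  94  88]
 [ 87  92  91  85  86  90  91  96  98  99  97  96  92  88]
 [ 93  91  84  86  61  15  51  82  94  98  98  96  91  84]
 [ 84  80  86  86  60  27  19  20  54  83  93  96  90  75]
 [ 82  86  94  98  90  75  60  45  25  20  52  79  85  81]
 [ 91  95  96  96  97  98 100  94  71  45  25  24  63  90]
 [ 96  95  96  95  96  97  97  99 100  92  67  51  44  23]
 [ 96  97  97  96  96  97  98  98  97  96  92  82  52  13]]
[[103 112 118 113 116 121 121 121 121 121 122 121 119 100]
 [109 115 112 105 110 111 115 120 124 123 122 121 115  96]
 [115 113 105 108  78  22  65 102 118 123 122 121 114  85]
 [105 101 108 108  80  49  33  27  68 103 113 116 112  88]
 [103 108 118 121 124 115  88  57  34  15  23  67 100  88]
 [112 116 120 120 120 121 125 117  89  63  50  58  88  77]
 [120 119 120 120 119 120 123 124 124 124 112  97  66  17]
 [120 120 120 120 120 122 123 123 122 118 111 115  85  19]]
```

```bash
python3 -m handwheel '[{"x":0,"y":0,"z":0,"wx":0,"wy":0,"wz":2},{"x":0,"y":0,"z":0,"wx":0,"wy":0,"wz":4},{"x":0,"y":0,"z":0,"wx":0,"wy":0,"wz":4},{"x":0,"y":0,"z":0,"wx":0,"wy":0,"wz":4},{"x":0,"y":0,"z":0,"wx":0,"wy":0,"wz":4},{"x":0,"y":0,"z":0,"wx":0,"wy":0,"wz":4}]' >/dev/null; python3 m.py; python3 m.py
```

```text
t 17.77 yaw 10.51 Tz 0.137 F [ 5.1 -1.6  0.7] brass [254.9 318.9] linepx [ 47  31  28  50  75 100 113] q7 -0.59 w 18.1 T [-0.412 -1.007] z [ 0.4342 -0.2605  0.0508]
t 18.07 yaw 10.51 Tz 0.14 F [ 5.1 -1.4  0.4] brass [254.9 318.9] linepx [ 47  32  28  50  75 100 114] q7 -0.59 w 18.2 T [-0.396 -1.011] z [ 0.4342 -0.2606  0.0508]
```

T is about 0.145 N m, which is about 0.15 rad past touch: snug, and held for over a second. Now I'll open 97° (90° from the seat plus most of the ~9° squeeze).

```bash
python3 -m handwheel '[{"x":0,"y":0,"z":0,"wx":0,"wy":0,"wz":-3},{"x":0,"y":0,"z":0,"wx":0,"wy":0,"wz":-8},{"x":0,"y":0,"z":0,"wx":0,"wy":0,"wz":-13},{"x":0,"y":0,"z":0,"wx":0,"wy":0,"wz":-18},{"x":0,"y":0,"z":0,"wx":0,"wy":0,"wz":-23},{"x":0,"y":0,"z":0,"wx":0,"wy":0,"wz":-28},{"x":0,"y":0,"z":0,"wx":0,"wy":0,"wz":-33},{"x":0,"y":0,"z":0,"wx":0,"wy":0,"wz":-38},{"x":0,"y":0,"z":0,"wx":0,"wy":0,"wz":-43},{"x":0,"y":0,"z":0,"wx":0,"wy":0,"wz":-47}]' >/dev/null; python3 m.py
python3 -m handwheel '[{"x":0,"y":0,"z":0,"wx":0,"wy":0,"wz":-5},{"x":0,"y":0,"z":0,"wx":0,"wy":0,"wz":-10},{"x":0,"y":0,"z":0,"wx":0,"wy":0,"wz":-15},{"x":0,"y":0,"z":0,"wx":0,"wy":0,"wz":-20},{"x":0,"y":0,"z":0,"wx":0,"wy":0,"wz":-25},{"x":0,"y":0,"z":0,"wx":0,"wy":0,"wz":-30},{"x":0,"y":0,"z":0,"wx":0,"wy":0,"wz":-35},{"x":0,"y":0,"z":0,"wx":0,"wy":0,"wz":-40},{"x":0,"y":0,"z":0,"wx":0,"wy":0,"wz":-45},{"x":0,"y":0,"z":0,"wx":0,"wy":0,"wz":-50}]'; python3 m.py;python3 -c "
from h import *
snap('wrist','w8.png')
for f in ('w8.png',): print(cv2.imread('pics/'+f,0)[257:265,322:336])"
```

```text
t 19.2 yaw 57.52 Tz 0.002 F [ 4.4 -0.8  1.8] brass [254.9 318.9] linepx [25 12 17 54 85 96 99] q7 0.14 w 18.0 T [-0.169 -0.93 ] z [ 0.434  -0.2602  0.0508]
time: 20.08
position: [0.4337, -0.2601, 0.0508]
tool_rot: [-1.855, -2.535, 0.0]
ft_force: [2.7, 0.1, 3.1]
grip_width: 0.206
grip_force: 55.0
t 20.33 yaw 107.45 Tz 0.0 F [3.  0.  4.1] brass [254.9 318.9] linepx [23  9 19 52 81 93 96] q7 0.96 w 17.8 T [ 0.005 -0.655] z [ 0.4337 -0.2601  0.0508]
[[ 82  88  94  90  91  96  94  96  96  96  96  97  94  80]
 [ 86  92  91  85  88  92  96  97  97  98  96  96  93  76]
 [ 92  91  83  86  71  57  80  91  94  97  98  97  92  69]
 [ 85  82  86  85  60  22   9  18  53  82  93  96  91  68]
 [ 82  86  93  97  90  68  49  35  19  20  52  80  87  70]
 [ 89  93  95  96  96  98 100  86  62  45  24  39  69  68]
 [ 96  97  95  95  95  96  97  99 100  91  66  59  57  30]
 [ 95  95  95  96  96  97  97  97  96  97  93  87  56  12]]
```

The line is back at its original place relative to the gripper, so the small shift under load was elastic. First touch lies at a yaw of about 23°, so I'll turn 4° more, then release and lift.

```bash
python3 -m handwheel '[{"x":0,"y":0,"z":0,"wx":0,"wy":0,"wz":-2},{"x":0,"y":0,"z":0,"wx":0,"wy":0,"wz":-4},{"x":0,"y":0,"z":0,"wx":0,"wy":0,"wz":-4},{"x":0,"y":0,"z":0,"wx":0,"wy":0,"wz":-4}]' >/dev/null; python3 m.py
python3 -m handwheel '[{"x":0,"y":0,"z":0,"wx":0,"wy":0,"wz":0},{"x":0,"y":0,"z":0,"wx":0,"wy":0,"wz":0},{"x":0,"y":0,"z":0,"wx":0,"wy":0,"wz":0},{"x":0,"y":0,"z":0,"wx":0,"wy":0,"wz":0},{"x":0,"y":0,"z":0,"wx":0,"wy":0,"wz":0}]' 0.036
python3 -m handwheel '[{"x":0,"y":0,"z":-0.01,"wx":0,"wy":0,"wz":0},{"x":0,"y":0,"z":-0.03,"wx":0,"wy":0,"wz":0},{"x":0,"y":0,"z":-0.06,"wx":0,"wy":0,"wz":0},{"x":0,"y":0,"z":-0.061,"wx":0,"wy":0,"wz":0},{"x":0,"y":0,"z":-0.061,"wx":0,"wy":0,"wz":0},{"x":0,"y":0,"z":-0.061,"wx":0,"wy":0,"wz":0}]'
python3 look.py w9.png; python3 -c "
import cv2;im=cv2.imread('pics/w9.png')[160:310,220:420];cv2.imwrite('pics/w9c.png',cv2.resize(cv2.convertScaleAbs(im,alpha=1.6),None,fx=4,fy=4,interpolation=2))"
```

```text
t 21.02 yaw 111.33 Tz 0.026 F [1.8 0.7 5.4] brass [254.9 319. ] linepx [21  9 16 53 82 93 96] q7 1.02 w 17.8 T [ 0.054 -0.378] z [ 0.4336 -0.2601  0.0507]
time: 21.48
position: [0.433, -0.26, 0.0501]
tool_rot: [-1.77, -2.594, 0.001]
ft_force: [0.2, -0.3, 0.1]
grip_width: 0.401
grip_force: 0.0
time: 21.98
position: [0.434, -0.26, 0.1119]
tool_rot: [1.77, 2.596, 0.001]
ft_force: [-0.6, -0.1, 0.9]
grip_width: 0.415
grip_force: 0.0
[ 0.43397023 -0.2600094   0.11191613] [1.76966319e+00 2.59561267e+00 1.15851059e-03] [-0.36  0.1   0.9   1.94 -0.08  1.14  0.95] [-0.118  0.005  0.054] [-0.6 -0.1  0.9]
```

View pics/w9c.png

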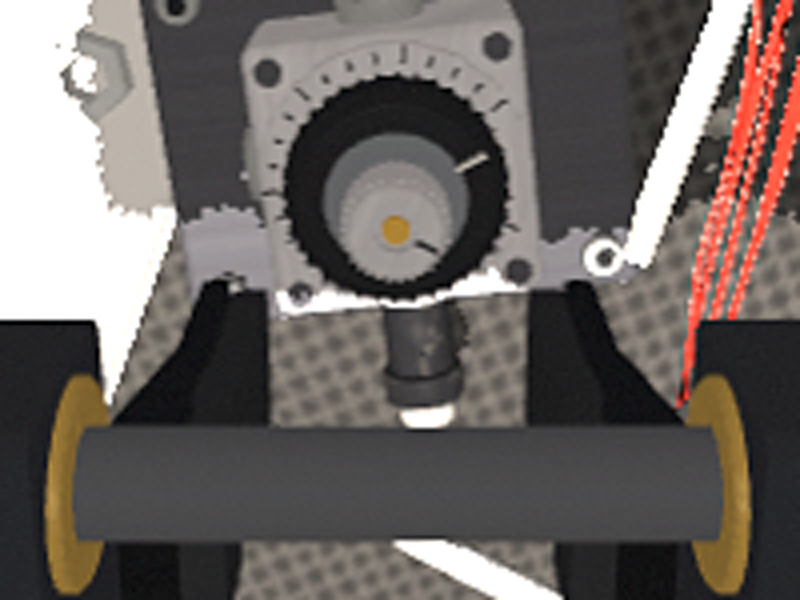

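The knob is released, with the black line at crop (427,246), where the gripper left it. I'll check the coarse mark, crop (475,160), against its earlier cast.

```bash
python3 -c "
from h import *
P=cast('w9.png',220+395/4,160+230/4,.081);W=cast('w9.png',220+471/4,160+163/4,.063);L=cast('w9.png',220+427/4,160+246/4,.081)-P
print(P,W,np.degrees(np.arctan2(L[1],L[0])))"
python3 -m handwheel '[{"x":0,"y":0,"z":-0.03,"wx":0,"wy":0,"wz":0},{"x":0,"y":0,"z":-0.06,"wx":0,"wy":0,"wz":0},{"x":0,"y":0,"z":-0.06,"wx":0,"wy":0,"wz":0},{"x":0,"y":0,"z":-0.06,"wx":0,"wy":0,"wz":0}]'
```

```text
[ 0.43443926 -0.26047213  0.081     ] [ 0.44544192 -0.24824184  0.063     ] -6.482920915055925
time: 22.37
position: [0.4346, -0.2604, 0.1723]
tool_rot: [1.769, 2.595, 0.001]
ft_force: [-0.1, 0.6, -0.3]
grip_width: 0.414
grip_force: 0.0
```

The coarse mark moved less than 1 mm, which is within my reading error. The fine knob is net 39° clockwise of its start, against 42° expected from the turns. Handing in.

```bash
python3 -c "
from bench import ctrl
print(ctrl.close_job())"
```

```text
the job is handed in; nothing more can be done
None
```

I handed the job in at about 22 s: the needle was seated snug at about 0.145 N m, held for over a second, then opened about a quarter turn (88° by my estimate, ±3°) and let go; the coarse mark moved less than 1 mm, and nothing round the valve was touched.

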